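# Report the miscut profile at the length-checking board

### The job

One of the three aluminium profiles on the length-checking board was cut too short and does not reach the yellow line. Show it to the overhead camera: point straight at the middle of its top from just above, fingertips about two centimetres clear of it, and keep still there for two seconds without touching it. Then press the green button on the yellow box all the way down with the fingertips to log it, let it spring back, and finish clear; do not point or dip down over the two good profiles, and leave all the profiles, the tape measure and the screwdriver where they are.

Things in the scene. Friction and masses are not known exactly. Their poses are not given: they have to be found in the camera images.
- board: Fixed length-checking board on the bench: black rubber-faced plate 280 x 260 x 12 mm. Origin: centre of its underside; its x axis runs along the profiles towards the blue end stop (15 mm thick, 35 mm high above the bench) on its far (+x) edge. A yellow line about 200 mm in front of the stop runs across it.
- short_piece: The miscut profile: bare aluminium box section with a channel along its top, 140 mm long, 40 mm wide, 45 mm high, about 0.2 kg, lying loose on the board (its top is about 57 mm above the bench). Origin: on its underside at its far end, by the stop; the piece runs from there along its -x axis; z up.
- short_middle (a point): The middle of the top face of the short profile (140 x 40 mm), half-way along and across it.
- good_piece_a: A correctly cut profile, same section (40 wide, 45 high), 200 mm long, reaching the yellow line; loose. Origin: on its underside at its far end by the stop; it runs along its -x axis. The three profiles lie side by side about 80 mm apart, centre to centre, in any order.
- good_piece_b: The other correctly cut profile, 200 mm long, same section and same axes.
- log_button_top (a point): Centre of the top of the round green push button (36 mm diameter) that stands on a fixed yellow box, 90 x 90 x 45 mm, to the left or the right of the board. The button is pressed straight down.
- log_button (a joint): Travel of the green button: 0 up, 0.006 m fully down. Sprung: fully down takes about 5 N, and it returns by itself.
- tape: Orange tape measure standing on the bench on the other side of the board from the button box, 70 x 36 x 62 mm, loose. Origin: centre of its underside.
- screwdriver: Screwdriver lying on the bench beyond the board, loose, roughly along world y. Origin: centre of its underside.
Things that resemble listed ones, but are neither listed nor needed, are in the scene too. Leave any pink or red look-alike of the short_piece alone.

How it is judged:
On the way, in this order (a step that is already met when the one before it is completed fails the run):
1. the fingertips stay 1.5 s just above the middle of the short profile (grasp point within 25 mm of it sideways and 10 to 65 mm above its top: tips up to about 45 mm above) (horizontal distance between the grasp point and short_middle below 0.025 m and z of the grasp point in the frame of short_middle between 0.01 and 0.065 m), for 1.5 s.
2. the green button is pressed at least 4.5 mm of its 6 mm, with the fingertips over it (value of joint log_button above 0.0045 m and horizontal distance between the grasp point and log_button_top below 0.04 m), for 0.05 s.
At the end, for the whole second after the job is handed in: The short profile was pointed at and the button then pressed; the button is back up (within 1.5 mm), the three profiles are within 6 mm of where they lay, and the tape measure and screwdriver within 12 mm (value of joint log_button below 0.0015 m and distance of each of short_piece, good_piece_a, good_piece_b from where it was at the start of the episode below 0.006 m and distance of each of tape, screwdriver from where it was at the start of the episode below 0.012 m); the robot touches nothing.
It fails at once if the robot touches the short profile (contact force between any of the fingers, the arm and short_piece above 0.3 N).
It fails at once if a profile is moved or lifted by more than 6 mm, or the tape measure or screwdriver by more than 12 mm (not (distance of each of short_piece, good_piece_a, good_piece_b from where it was at the start of the episode below 0.006 m and distance of each of tape, screwdriver from where it was at the start of the episode below 0.012 m)).
It fails at once if the fingertips dip down over a good profile (grasp point over it and less than 50 mm above its top) ((x of the grasp point in the frame of good_piece_a between -0.2 and 0 m and y of the grasp point in the frame of good_piece_a between -0.02 and 0.02 m and z of the grasp point in the frame of good_piece_a below 0.095 m) or (x of the grasp point in the frame of good_piece_b between -0.2 and 0 m and y of the grasp point in the frame of good_piece_b between -0.02 and 0.02 m and z of the grasp point in the frame of good_piece_b below 0.095 m)).
It also fails if it takes over 38 s, if anything falls off the work surface, if the arm or the gripper's body presses on something with over 40 N, if the wrist force passes 120 N, or if a joint passes its speed limit or range.

### The arm

A 6-joint arm with a two-finger parallel gripper is mounted at the origin on the work surface. World frame = base frame: x ahead of the robot, y to its left, z up, the work surface at z = 0. Lengths are in m, angles in rad, forces in N, time in s.
With the tool pointing down it reaches from about 0.425 to 0.95 m from the base axis. Payload 3.5 kg.
Tool frame: the origin (TCP) lies midway between the tips of the shut fingers; the grasp point (between the pads) lies ctrl.hold_point_z behind it (ctrl.hold_point_z is the distance from the TCP to the grasp point, in m); z points along the fingers, x is the direction in which the jaws open and shut, and the axes are right-handed (so a half turn about z gives the same grasp; the last joint's range is limited). The gripper opens to 85 mm and grips with 20 to 120 N. Pads are 22 mm wide; open, the fingers measure 114 mm over their backs; the gripper's body (76 mm by 85 mm) begins 54 mm behind the grasp point. The pads swing forward as they close: fully open they stand 13 mm farther back than shut.
Start: joints at [1.124, 0.286, 1.577, -0, 1.279, -0.15], TCP at [0.197, 0.645, 0.231] pointing down, gripper open.
Joint ranges: [-2.77, 2.77], [-0.9, 2.22], [0.21, 2.48], [-1.53, 4.67], [0.24, 2.81], [-2.84, 2.84]. Speed limits (rad/s): [2.79, 2.79, 3.14, 3.14, 3.14, 3.14].

### API

Orientations are given as a unit quaternion [x, y, z, w].
In Python, from plant import ctrl gives the robot as it stands.
- The arm moves only by the tool step_arm, never from a script. Its arguments are lists of equal length, an entry for each row: "gripper": the gripper's target within -1 to 1 (shut at 1, half-way at 0, fully open at -1); "linear": the shift along the tool's x, y, z in m, a list of three; "delta_rot": the turn, a rotation vector about the tool's x, y, z in degrees, a list of three. A call has 1 to 20 rows; each row is the pose to reach, as a shift and turn from the pose commanded when the call began, along the tool's axes at that moment; what a row does not reach only later rows make up. A row lasts 1/8 s, in which the tool goes at most 62.5 mm and 10.7 degrees, less where a joint would pass 70% of its speed; a pose out of reach is approached as far as the arm can. A call with a gripper value outside its range is refused whole. The fingers move at their own pace and stop on an object; "grip_force" is the grip in N (left out, the last holds). Time passes only in rows, so rows that repeat a pose let the fingers close. It gives the time, the measured TCP pose, the force and the opening at its end, in the units of the state.
- ctrl.get_state(): the state, without advancing time (a new reading comes with each control period).
- ctrl.read_camera(name): name is "side" or "top" or "wrist"; returns a dict with "frame" (384x512x3 uint8, red, green, blue), "fx", "fy", "cx", "cy" (pixels), "view" (4x4, takes a point from world to camera coordinates). Camera axes: x right, y down, z forward; pixel columns grow to the right and rows downward; lengths in m; the calibration is good to about 2 mm. The wrist camera is an equidistant fisheye: a pixel r from the principal point sees the ray r / f radians off the axis. A picture is of the moment at which its call begins. There is no depth.
- ctrl.sign_off(): hands the job in, once; it reports no verdict.
The state is a dict: "time": time; "qpos": joint angles; "dq": joint speeds; "joint_efforts": joint torques, N m; "eef_pos": TCP position; "tcp_rot": TCP orientation; "contact_force": force on the tool from outside, world axes, zero at the start; "wrist_torque": the same for the moment, N m; "opening": opening from 0.0 (shut) to 1.0 (fully open).
Only numpy, scipy, OpenCV 4.12 (cv2) and the standard library are available. Lean on these libraries where they do the work, as an engineer would, in place of code of your own. Each camera call takes 0.05 s, during which the arm holds its last target. There are 200 camera calls.

## Working session

There is one attempt and no reset: what is moved stays moved. The work goes in short steps, Python scripts to look and compute and a tool call to move; the robot and the scene stay as the last step left them, time stands still between calls to the robot, and variables do not carry over. Pictures are saved under pics/ and viewed, on a budget of 10 in all, crops included, one or two more only if the job needs it, and the job is handed in when it is done.

Besides the shell and the picture viewer there is one more tool, called after "Request:" as name(argument=value, ...) on one line, values as JSON. step_arm: Moves the arm, as the interface text tells. Its arguments: {"type":"object","properties":{"gripper":{"type":"array"},"linear":{"type":"array"},"delta_rot":{"type":"array"},"grip_force":{"type":"number"}},"required":["gripper","linear","delta_rot"]}

```bash
mkdir -p pics; cat > h.py <<'E'
import numpy as np, cv2, json
from plant import ctrl
def grab(n,tag):
    c=ctrl.read_camera(n); np.savez(f'{tag}.npz',**c); cv2.imwrite(f'pics/{tag}.png',c['frame'][:,:,::-1]); return c
def ray(c,u,v,z):
    d=np.array([(u-c['cx'])/c['fx'],(v-c['cy'])/c['fy'],1.]); V=np.array(c['view']); R=V[:3,:3];t=V[:3,3]
    o=-R.T@t; d=R.T@d; return o+d*(z-o[2])/d[2]
def proj(c,p):
    V=np.array(c['view']); q=V[:3,:3]@np.array(p)+V[:3,3]; return [c['fx']*q[0]/q[2]+c['cx'],c['fy']*q[1]/q[2]+c['cy']]
E
python3 - <<'E'
from h import *
np.set_printoptions(precision=4,suppress=True)
a=grab('top','top0');b=grab('side','side0')
for c in(a,b): print(c['fx'],c['fy'],c['cx'],c['cy']);print(np.array(c['view']))
s=ctrl.get_state();print(s['time'],s['eef_pos'],s['tcp_rot'],s['opening'],s['contact_force'],ctrl.hold_point_z)
E
```

```text
361.61175143025247 361.61175143025247 257.4467597870297 194.46023261736377
[[-0.0233 -0.9997 -0.0035  0.0268]
 [-0.9962  0.0235 -0.0833  0.6075]
 [ 0.0834  0.0015 -0.9965  0.9316]
 [ 0.      0.      0.      1.    ]]
365.77068105005776 365.77068105005776 256.5530930280176 195.00532442550036
[[-0.9728 -0.2311  0.0183  0.5603]
 [-0.1672  0.6447 -0.7459  0.1495]
 [ 0.1606 -0.7287 -0.6658  0.9178]
 [ 0.      0.      0.      1.    ]]
0.1 [0.1971 0.6449 0.2301] [ 0.8039  0.5948 -0.001   0.0005] 0.9992257579935824 [ 0.4891 -0.4434  0.6016] 0.0187
```

View pics/top0.png

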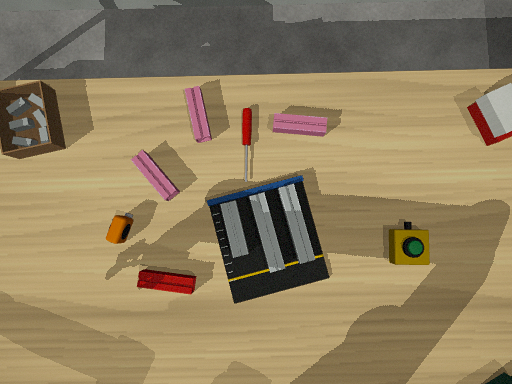

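View pics/side0.png

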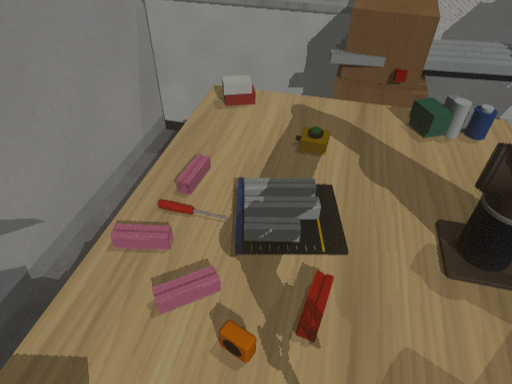

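The top view shows three bare profiles on the black board, at px (233,228), (267,232) and (297,225). The pink and red pieces are look-alikes. The left one (233,228) ends short of the yellow line, so it fits the description. The button is at (414,247) and the tape at (120,228). Next I'll confirm this in an enlarged crop and measure.

```bash
python3 - <<'E'
from h import *
np.set_printoptions(precision=4,suppress=True)
c=dict(np.load('top0.npz'));f=c['frame'];hsv=cv2.cvtColor(f,cv2.COLOR_RGB2HSV)
board=np.zeros(f.shape[:2],np.uint8);cv2.fillConvexPoly(board,np.array([[212,208],[302,183],[328,277],[235,301]]),255)
m=((hsv[...,2]>85)&(hsv[...,1]<70)&(board>0)).astype(np.uint8)*255
m=cv2.morphologyEx(m,cv2.MORPH_OPEN,np.ones((3,3)))
vis=f.copy()
for k in cv2.findContours(m,0,2)[0]:
    if cv2.contourArea(k)<200: continue
    r=cv2.minAreaRect(k);bx=cv2.boxPoints(r);cv2.polylines(vis,[bx.astype(int)],1,(255,0,0))
    P=np.array([ray(c,*p,.057)[:2] for p in bx])
    print('prof',r,ray(c,*r[0],.057),'sides',np.linalg.norm(P[0]-P[1]),np.linalg.norm(P[1]-P[2]));print(P.round(3).tolist())
for n,lo,hi,z in(('green',(50,80,30),(90,255,255),.06),('blue',(100,120,40),(125,255,255),.035),('yellowline',(22,150,120),(32,255,255),.012)):
    g=cv2.inRange(hsv,lo,hi)
    for k in cv2.findContours(g,0,2)[0]:
        if cv2.contourArea(k)<30: continue
        r=cv2.minAreaRect(k);print(n,r,ray(c,*r[0],z)); 
        if n!='green':print([ray(c,*p,z)[:2].round(3).tolist() for p in cv2.boxPoints(r)])
s=dict(np.load('side0.npz'));g=s['frame'];hs=cv2.cvtColor(g,cv2.COLOR_RGB2HSV)
for k in cv2.findContours(cv2.inRange(hs,(50,60,20),(90,255,255)),0,2)[0]:
    if cv2.contourArea(k)>20: print('side green',cv2.minAreaRect(k))
A=cv2.resize(f[170:310,195:340],None,fx=4,fy=4,interpolation=cv2.INTER_CUBIC)[:, :580]
B=cv2.resize(g[120:160,290:340],None,fx=4,fy=4,interpolation=cv2.INTER_CUBIC)
o=np.zeros((560,790,3),np.uint8);o[:A.shape[0],:A.shape[1]]=A;o[:160,585:785]=B
D=cv2.resize(f[215:270,385:435],None,fx=4,fy=4,interpolation=cv2.INTER_CUBIC);o[200:420,585:785]=D
cv2.imwrite('pics/crop.png',o[:,:,::-1])
E
```

```text
prof ((233.9848175048828, 229.12489318847656), (53.65790557861328, 16.16805076599121), 76.37300109863281) [0.5184 0.0741 0.057 ] sides 0.04125052197195567 0.1358911785852389
[[0.581, 0.109], [0.59, 0.069], [0.457, 0.039], [0.448, 0.079]]
prof ((266.96954345703125, 232.74850463867188), (78.00008392333984, 16.17779541015625), 74.35775756835938) [ 0.5073 -0.0094  0.057 ] sides 0.04139635645083471 0.19683323235488034
[[0.598, 0.035], [0.609, -0.005], [0.418, -0.053], [0.408, -0.014]]
prof ((296.45281982421875, 224.08486938476562), (77.05925750732422, 16.757986068725586), 74.05460357666016) [ 0.5275 -0.0848  0.057 ] sides 0.04302147332365466 0.1948129568306363
[[0.617, -0.04], [0.628, -0.082], [0.439, -0.129], [0.429, -0.088]]
green ((503.0, 378.0), (16.0, 10.0), 0.0) [ 0.1414 -0.5763  0.06  ]
green ((414.25006103515625, 247.2500457763672), (14.849241256713867, 14.142135620117188), 45.0) [ 0.4625 -0.3788  0.06  ]
blue ((254.7406768798828, 190.40248107910156), (5.926240921020508, 98.23388671875), 75.0685806274414) [0.618  0.0194 0.035 ]
[[0.595, 0.146], [0.656, -0.104], [0.641, -0.108], [0.58, 0.142]]
yellowline ((247.98849487304688, 274.9576721191406), (2.718879461288452, 41.747955322265625), 74.74488067626953) [0.3969 0.0424 0.012 ]
[[0.387, 0.097], [0.413, -0.01], [0.407, -0.012], [0.38, 0.095]]
yellowline ((412.0, 247.0), (34.0, 34.0), 90.0) [ 0.4599 -0.3933  0.012 ]
[[0.506, -0.351], [0.504, -0.441], [0.414, -0.435], [0.417, -0.346]]
side green ((316.0, 130.0), (6.0, 8.0), 90.0)
side green ((436.14703369140625, 115.08822631835938), (39.5333137512207, 33.71245574951172), 75.96376037597656)
```

View pics/crop.png

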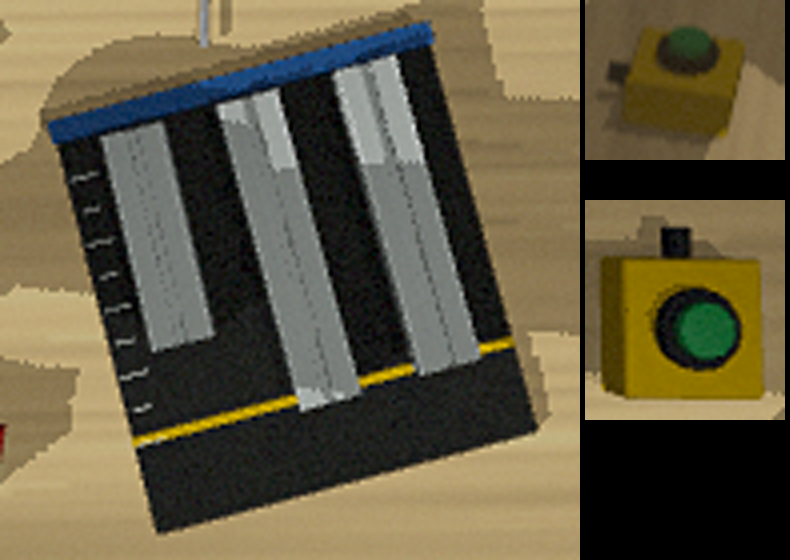

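The crop confirms it. The left profile measures 136 x 41 mm, against 197 and 195 mm for the other two, which both reach the yellow line. Short middle is about (0.518, 0.074, 0.057). Next I'll triangulate the button height and work out the moves.

```bash
cat >> h.py <<'E'
from scipy.spatial.transform import Rotation as Ro
def rel(p):
    s=ctrl.get_state(); return Ro.from_quat(s['tcp_rot']).inv().apply(np.array(p)-s['eef_pos'])
E
python3 - <<'E'
from h import *
np.set_printoptions(precision=4,suppress=True)
a=dict(np.load('top0.npz'));s=dict(np.load('side0.npz'))
P=[np.r_[c['view'][:3]] for c in(a,s)]
K=[np.array([[c['fx'],0,c['cx']],[0,c['fy'],c['cy']],[0,0,1]]) for c in(a,s)]
X=cv2.triangulatePoints(K[0]@P[0],K[1]@P[1],np.array([[414.25],[247.25]]),np.array([[316.],[130.5]]));X=(X[:3]/X[3]).ravel()
print('button',X,proj(a,X),proj(s,X))
f=s['frame'];h=cv2.cvtColor(f,cv2.COLOR_RGB2HSV)[120:140,305:330]
m=((h[...,0]>45)&(h[...,0]<95)&(h[...,1]>50)); ys,xs=np.nonzero(m);print('side green bbox',xs.min()+305,xs.max()+305,ys.min()+120,ys.max()+120)
for z in(.055,.06,.065,.07,.075): p=ray(a,414.25,247.25,z);print(z,p[:2],proj(s,p))
print(proj(s,[.5184,.0741,.057]))
print(rel([.518,.074,.2]),rel([.518,.074,.077]))
E
```

```text
button [ 0.4622 -0.379   0.0597] [np.float64(414.2651532757602), np.float64(247.36476621953935)] [np.float64(315.914593087003), np.float64(130.49904316954553)]
side green bbox 311 320 127 133
0.055 [ 0.4622 -0.381 ] [np.float64(315.8188487272024), np.float64(131.41026085492666)]
0.06 [ 0.4625 -0.3788] [np.float64(315.8290956452891), np.float64(130.43959802439878)]
0.065 [ 0.4629 -0.3767] [np.float64(315.8394232584902), np.float64(129.4612911639685)]
0.07 [ 0.4632 -0.3746] [np.float64(315.8498325237926), np.float64(128.47524962087437)]
0.075 [ 0.4636 -0.3725] [np.float64(315.86032441337517), np.float64(127.4813813032297)]
[np.float64(272.62410330462416), np.float64(222.40300303404857)]
[-0.4521  0.4738  0.0309] [-0.4518  0.4739  0.1539]
```

Request:
step_arm(gripper=[1,1,1,1,1,1,1,1,1,1,1,1,1,1,1,1,1,1], linear=[[-0.03,0.032,0.002],[-0.06,0.063,0.004],[-0.09,0.095,0.006],[-0.12,0.126,0.008],[-0.15,0.158,0.01],[-0.18,0.19,0.012],[-0.21,0.221,0.014],[-0.24,0.252,0.016],[-0.27,0.284,0.018],[-0.3,0.316,0.02],[-0.33,0.347,0.022],[-0.36,0.378,0.024],[-0.39,0.41,0.026],[-0.42,0.44,0.028],[-0.44,0.46,0.03],[-0.452,0.474,0.03],[-0.452,0.474,0.03],[-0.452,0.474,0.03]], delta_rot=[[0,0,0],[0,0,0],[0,0,0],[0,0,0],[0,0,0],[0,0,0],[0,0,0],[0,0,0],[0,0,0],[0,0,0],[0,0,0],[0,0,0],[0,0,0],[0,0,0],[0,0,0],[0,0,0],[0,0,0],[0,0,0]])

```text
time: 2.35
eef_pos: [0.518, 0.0754, 0.2012]
tcp_rot: [0.804, 0.595, -0.0, -0.0]
contact_force: [-0.3, -0.0, 0.1]
opening: -0.0
```

Request:
step_arm(gripper=[1,1,1,1,1,1,1], linear=[[0,0,0.02],[0,0,0.04],[0,0,0.06],[0,0,0.08],[0,0,0.095],[0,0,0.1],[0,0,0.1]], delta_rot=[[0,0,0],[0,0,0],[0,0,0],[0,0,0],[0,0,0],[0,0,0],[0,0,0]])

```text
time: 3.22
eef_pos: [0.5184, 0.0749, 0.1014]
tcp_rot: [0.804, 0.595, -0.0, -0.0]
contact_force: [0.9, -0.1, 0.1]
opening: 0.004
```

```bash
python3 - <<'E'
from h import *
w=grab('wrist','w1');s=grab('side','s1')
o=np.zeros((384,800,3),np.uint8);o[:,:400]=s['frame'][80:272,180:380].repeat(2,0).repeat(2,1);o[:300,400:]=cv2.resize(w['frame'],(400,300))
cv2.imwrite('pics/c1.png',o[:,:,::-1])
p=ctrl.get_state()['eef_pos'];print(p,proj(s,p),proj(s,[.518,.074,.057]),rel([.518,.074,.077]))
E
```

```text
[0.51905968 0.07470058 0.10216314] [np.float64(273.1992273864658), np.float64(209.44336746559804)] [np.float64(272.78979300540016), np.float64(222.40371532087153)] [-0.0009893  -0.00084515  0.02516156]
```

View pics/c1.png

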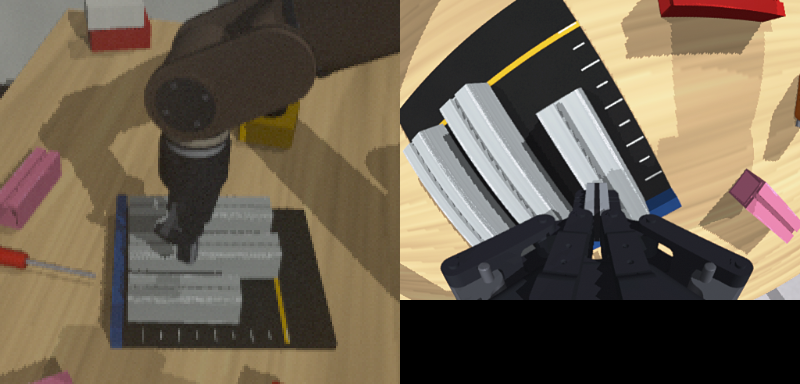

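The side crop shows the fingertips at image px (273,209), as projected, in line with the short profile's middle at (272,222). The wrist view shows the tips over the profile with the clear gap to the line. Next I'll lower to about 2 cm clearance and hold.

Request:
step_arm(gripper=[1,1,1,1,1,1,1,1,1,1,1,1,1,1,1,1,1,1,1,1], linear=[[0,0,0.012],[0,0,0.022],[0,0,0.024],[0,0,0.024],[0,0,0.024],[0,0,0.024],[0,0,0.024],[0,0,0.024],[0,0,0.024],[0,0,0.024],[0,0,0.024],[0,0,0.024],[0,0,0.024],[0,0,0.024],[0,0,0.024],[0,0,0.024],[0,0,0.024],[0,0,0.024],[0,0,0.024],[0,0,0.024]], delta_rot=[[0,0,0],[0,0,0],[0,0,0],[0,0,0],[0,0,0],[0,0,0],[0,0,0],[0,0,0],[0,0,0],[0,0,0],[0,0,0],[0,0,0],[0,0,0],[0,0,0],[0,0,0],[0,0,0],[0,0,0],[0,0,0],[0,0,0],[0,0,0]])

```text
time: 5.82
eef_pos: [0.5185, 0.0746, 0.0773]
tcp_rot: [0.804, 0.595, 0.0, 0.0]
contact_force: [0.3, -0.0, 0.3]
opening: -0.0
```

Request:
step_arm(gripper=[1,1,1,1,1,1,1,1], linear=[[0,0,0],[0,0,0],[0,0,-0.02],[0,0,-0.05],[0,0,-0.09],[0,0,-0.124],[0,0,-0.124],[0,0,-0.124]], delta_rot=[[0,0,0],[0,0,0],[0,0,0],[0,0,0],[0,0,0],[0,0,0],[0,0,0],[0,0,0]])

```text
time: 6.82
eef_pos: [0.5178, 0.0747, 0.2002]
tcp_rot: [0.804, 0.595, -0.001, -0.001]
contact_force: [-0.0, -0.0, 0.4]
opening: -0.002
```

```bash
python3 - <<'E'
from h import *
print(ctrl.get_state()['time'],rel([.4625,-.379,.2]))
E
```

```text
6.825 [-4.49988472e-01  7.97908859e-02  2.59385325e-04]
```

Held for over 2 s at 20 mm clearance with no contact. Next I'll move over the button, high, then down to about z = 0.10.

Request:
step_arm(gripper=[1,1,1,1,1,1,1,1,1,1,1,1,1,1,1,1,1,1,1], linear=[[-0.035,0.006,0],[-0.075,0.013,0],[-0.115,0.02,0],[-0.155,0.028,0],[-0.195,0.035,0],[-0.235,0.042,0],[-0.275,0.049,0],[-0.315,0.056,0],[-0.355,0.063,0],[-0.395,0.07,0],[-0.43,0.076,0],[-0.45,0.08,0],[-0.45,0.08,0],[-0.45,0.08,0.03],[-0.45,0.08,0.06],[-0.45,0.08,0.09],[-0.45,0.08,0.1],[-0.45,0.08,0.1],[-0.45,0.08,0.1]], delta_rot=[[0,0,0],[0,0,0],[0,0,0],[0,0,0],[0,0,0],[0,0,0],[0,0,0],[0,0,0],[0,0,0],[0,0,0],[0,0,0],[0,0,0],[0,0,0],[0,0,0],[0,0,0],[0,0,0],[0,0,0],[0,0,0],[0,0,0]])

```text
time: 9.2
eef_pos: [0.4642, -0.3795, 0.103]
tcp_rot: [0.804, 0.595, 0.0, 0.001]
contact_force: [0.3, 0.3, -0.1]
opening: 0.002
```

```bash
python3 - <<'E'
from h import *
w=grab('wrist','w2');s=grab('side','s2')
o=np.zeros((384,800,3),np.uint8);o[:320,:400]=s['frame'][80:160,260:360].repeat(4,0).repeat(4,1);o[:300,400:]=cv2.resize(w['frame'],(400,300))
cv2.imwrite('pics/c2.png',o[:,:,::-1])
p=ctrl.get_state()['eef_pos'];print(p,proj(s,p),rel([.4625,-.379,.06]))
E
```

```text
[ 0.46411549 -0.37975053  0.10301682] [np.float64(317.0298338548114), np.float64(118.91303061045393)] [ 0.00030948 -0.0018695   0.04301197]
```

View pics/c2.png

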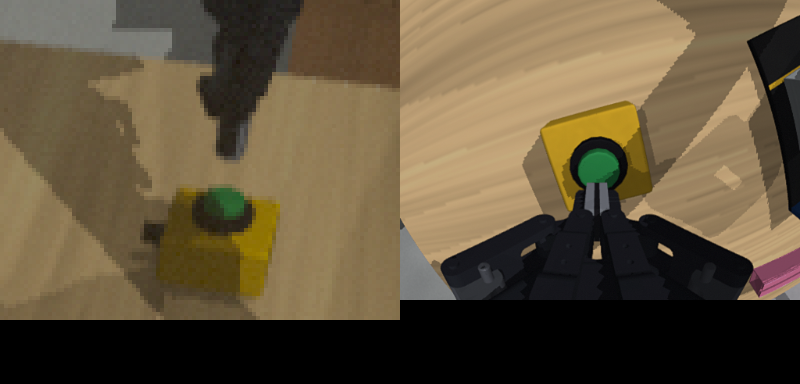

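The tips (px (230,155) in the side crop) sit directly above the green button (225,203), and the wrist view agrees. Next I'll descend gently and watch the force.

Request:
step_arm(gripper=[1,1,1,1,1,1,1], linear=[[0,0,0.015],[0,0,0.03],[0,0,0.036],[0,0,0.04],[0,0,0.042],[0,0,0.044],[0,0,0.044]], delta_rot=[[0,0,0],[0,0,0],[0,0,0],[0,0,0],[0,0,0],[0,0,0],[0,0,0]])

```text
time: 10.18
eef_pos: [0.4627, -0.3785, 0.0608]
tcp_rot: [0.804, 0.595, -0.001, -0.003]
contact_force: [-8.9, 7.4, 19.2]
opening: -0.001
```

```bash
python3 - <<'E'
from h import *
w=grab('wrist','w3');s=grab('side','s3')
o=np.zeros((384,800,3),np.uint8);o[:320,:400]=s['frame'][80:160,260:360].repeat(4,0).repeat(4,1);o[:,400:]=cv2.resize(w['frame'][130:320,156:356],(400,384))
cv2.imwrite('pics/c3.png',o[:,:,::-1])
t=ctrl.get_state();print(t['eef_pos'],t['contact_force'],proj(s,t['eef_pos']))
E
```

```text
[ 0.46268335 -0.37846614  0.06082127] [-9.0783929   8.30334045 18.75807243] [np.float64(315.7996860214908), np.float64(130.27998690894614)]
```

View pics/c3.png

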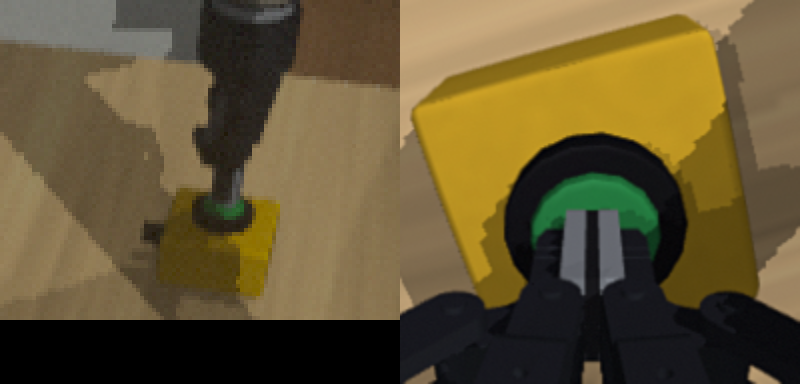

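The image shows the fingertips on the green cap, now sunk level with its black ring. The upward force is 19 N, well above the 5 N needed, so the button is at its stop. Next I'll lift clear.

Request:
step_arm(gripper=[1,1,1,1,1,1,1,1,1,1], linear=[[0,0,0],[0,0,-0.01],[0,0,-0.03],[0,0,-0.06],[0,0,-0.1],[0,0,-0.14],[0,0,-0.16],[0,0,-0.16],[0,0,-0.16],[0,0,-0.16]], delta_rot=[[0,0,0],[0,0,0],[0,0,0],[0,0,0],[0,0,0],[0,0,0],[0,0,0],[0,0,0],[0,0,0],[0,0,0]])

```text
time: 11.52
eef_pos: [0.4626, -0.3783, 0.2149]
tcp_rot: [0.804, 0.595, -0.0, -0.002]
contact_force: [0.4, -0.3, -0.4]
opening: -0.0
```

```bash
python3 - <<'E'
from h import *
s=grab('side','s4');a=dict(np.load('side0.npz'))
d=cv2.absdiff(s['frame'],a['frame']).max(2)
o=np.zeros((384,800,3),np.uint8);o[:320,:400]=s['frame'][80:160,260:360].repeat(4,0).repeat(4,1);o[:,400:]=s['frame'][100:,100:350].repeat(1,0)[:284].repeat(1,1)[:0] if 0 else cv2.resize(s['frame'],(400,384))
cv2.imwrite('pics/c4.png',o[:,:,::-1])
for n,(y0,y1,x0,x1) in dict(profiles=(178,242,243,320),tape=(320,362,216,258),driver=(198,222,155,228)).items():
    A,B=[cv2.cvtColor(q['frame'][y0:y1,x0:x1],6+1).astype(np.float32) for q in(a,s)]
    print(n,cv2.phaseCorrelate(A,B))
t=ctrl.get_state();print(t['time'],t['eef_pos'],t['contact_force'])
E
```

```text
profiles ((-0.17552294981911842, 0.10702675138981022), 0.6470694713294506)
tape ((0.5707564084247778, 0.5062985158625004), 1.0436610259538814)
driver ((0.6941346749456372, 0.028768682792387423), 0.9970570474200778)
11.575 [ 0.46275952 -0.37844186  0.21521601] [0.23486524 0.4084595  0.09882753]
```

View pics/c4.png

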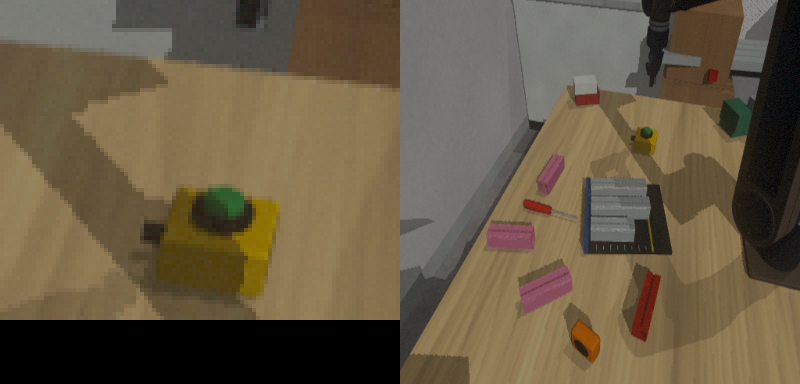

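The green cap is back up at (225,203), as it was before the press. The profiles, tape and screwdriver are unmoved and the arm is clear, so I'll hand in.

```bash
python3 -c "
from plant import ctrl
print(ctrl.sign_off())"
```

```text
the job is handed in; nothing more can be done
None
```

I pointed at the short profile, pressed the green button, and handed the job in at about 11.6 s. The hand-in reports no verdict.

- **Finding it:** the short profile is the leftmost in the top view. It measured about 136 mm long, against about 196 mm for the other two, with its middle at (0.518, 0.074).
- **Pointing:** the closed fingertips stayed about 20 mm above its middle for more than 2 s, with only sensor-noise force readings.
- **Pressing:** I crossed the good profiles high, with the tips at z = 0.20 m. The button met the fingers a few millimetres higher than I had triangulated (about 0.060 m). It took 19 N upward, against the 5 N needed, plus about 12 N sideways. The picture showed the cap sunk level with its ring. I inferred full travel from that, since the joint itself can't be read.
- **Final checks:** the cap is back up and the tool is clear at z = 0.215 m, with only noise-level force. Image shifts against the first picture were under 1 px for the profiles, tape and screwdriver. The tape and screwdriver read 0.6–0.8 px, which I put down to the method rather than movement.

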